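# Cover the pail of carved discs and lift it by its bail

## Task

Get the little metal pail of carved discs ready to be carried to the kiln: set the wooden lid that fits it (the larger of the two) on the pail so that it sits fully down and level, and let go of the lid. Then take the folded wire bail by its wooden grip, swing it upright and lift the covered pail by it about 10 cm clear of the bench, without tipping it or disturbing the other things. Finish while still holding it there by the grip, hanging level and still.

Things in the scene. Friction and masses are not known exactly. Their poses are not given: they have to be found in the camera images.
- pail: Small round open pail of grey sheet metal, 92 mm across the rim, 84 mm across the foot, 78 mm high, wall 3 mm, mouth 86 mm inside; three carved clay discs lie loose inside, up to 32 mm above the bench. About 0.3 kg (discs 0.06 kg more), stands loose on the bench. Origin at the centre of its underside, z up. Ears with the bail's pivots stand at its +y and -y sides (112 mm over the pivots), 64 mm up.
- pail_mouth (a point): Centre of the pail's mouth, at rim height, 78 mm above the pail's underside; axes as the pail's.
- bail_hinge (a point): Point on the pail's axis and on the bail's pivot line, 64 mm above the pail's underside; the bail turns about the pail's y axis through this point; axes as the pail's.
- bail (a joint): Angle of the wire bail: 0 = upright over the mouth, +1.45 = folded down on its stops on the pail's -x side (nearly level, 7 degrees above; so it starts; the bail is the pail's only handle), -1.45 the other side. Turns freely and falls back to a stop when let go.
- grip_center (a point): Centre of the bail's turned wooden grip: a round bar 16 mm thick and 58 mm long, its axis along the pail's y axis, 95 mm from the bail's pivot line. It spins freely on the wire, so fingers that pinch it need not turn with the bail. Folded, it lies about 95 mm from the pail's axis and 75 mm above the bench; upright, 159 mm above the pail's underside. y axis along the grip.
- lid: The pail's lid, of plain turned wood: a round plate 95 mm across and 5 mm thick with a round step beneath (80 mm across, 9 mm deep, its edge bevelled) that drops into the mouth with 3 mm play all round, and an upright knob. 46 mm high over all, 0.11 kg. It lies knob up on the bench, standing on its step. Origin at the centre of the step's underside, z up; seated, the origin is 9 mm below the rim.
- lid_knob (a point): On the axis of the larger lid's knob, 36 mm above the lid's underside and 22 mm above the plate; the knob is round, 22 mm thick, and ends 10 mm above this point. Seated on the pail, this point is 27 mm above the rim.
- lid_seat (a point): Centre of the larger lid's plate underside (the face that rests on the rim), 9 mm above the lid's own underside.
- small_lid_knob (a point): The same point of the knob (22 mm thick, 36 mm above the lid's underside) of the smaller lid, which is the grog pot's: same wood and form, plate 74 mm across. It would fall into the pail. To be left alone.
- grog_pot: Open dark clay pot, 82 mm across, 48 mm high, behind the pail and lids; to be left alone. Origin at the centre of its underside.
- wood_rib: Flat wooden potter's rib, 38x89x8 mm, lying to the right of the lids; to be left alone. Origin at the centre of its underside.
- needle_tool: Thin needle tool, 131 mm long, 11 mm thick, lying near the front edge; to be left alone. Origin at the centre of its underside.
- shell_bead: Pale rounded stone, 28x34x22 mm, behind the work; to be left alone. Origin at the centre of its underside.
- loose_disc: Carved clay disc, 40 mm across, 11 mm high, behind the lids; to be left alone. Origin at the centre of its underside.
- stay_pole: Fixed upright pole, 32 mm thick, from floor to ceiling just in front of the bench, at the right between the robot and the bench; its origin lies at the floor, about 45 mm to the left (+y) of its axis. Two motors hang beside it 0.57 m and more above the bench top, and a slanting lamp arm stands behind it to the right: an arm that comes from the right must draw in and pass between the pole and its own base.
- dark_stone: Dark stone, 33x44x24 mm, at the back left; to be left alone. Origin at the centre of its underside.

How it is judged (in metres and radians):
On the way, in this order (a step that is already met when the one before it is completed fails the run):
1. the larger lid sits fully down and level on the standing pail and is let go (distance between lid_seat and pail_mouth below 0.006 m and z of lid_seat in the frame of pail_mouth below 0.003 m and angle between the z axis of lid and the z axis of pail, either way round below 0.06 rad and height (world z) of pail below 0.008 m and contact force between the fingers and lid below 0.1 N), for 0.2 s.
2. the bail is swung upright over the lid, held by its grip (value of joint bail between -0.3 and 0.3 rad and distance between the grasp point and grip_center below 0.035 m and contact force between the fingers and pail above 1 N), for 0.1 s.
At the end, for the whole second after the job is handed in: Pail hangs from the upright bail (within 0.3 rad), its grip held by the fingers: underside 60 to 160 mm up, tilt under 0.12 rad, slower than 30 mm/s and 0.3 rad/s; larger lid seated (plate within 3 mm of the rim, centred within 6 mm, level within 0.06 rad) and untouched by the fingers (all of step 2 and height (world z) of pail between 0.06 and 0.16 m and angle between pail's own z axis and vertical below 0.12 rad and linear speed of pail below 0.03 m/s and angular speed of pail below 0.3 rad/s and contact force between the fingers and lid below 0.1 N and distance between lid_seat and pail_mouth below 0.006 m and z of lid_seat in the frame of pail_mouth below 0.003 m and angle between the z axis of lid and the z axis of pail, either way round below 0.06 rad and contact force between pail and grog_pot below 0.1 N); the arm keeps its last pose, push and grip.
It fails at once if the pail is tipped (angle between pail's own z axis and vertical above 0.45 rad).
It fails at once if another thing on the bench is disturbed (moved more than 3 cm) (distance of any of small_lid_knob, grog_pot, wood_rib, needle_tool, shell_bead, loose_disc, dark_stone from where it was at the start of the episode above 0.03 m).
It also fails if it takes over 69 s, if anything falls off the work surface, if the arm or the gripper's body presses on something with over 40 N, if the wrist force passes 120 N, or if a joint passes its speed limit or range.

## Robot

A 6-joint arm with a two-finger parallel gripper is mounted at the origin on a cart in front of the work surface, level with it; the furniture and walls round the work are solid. World frame = base frame: x ahead of the robot, y to its left, z up, the work surface at z = 0. Lengths are in mm, angles in degrees, forces in N, time in s.
With the tool pointing down it reaches from about 350 to 850 mm from the base axis. Payload 8.1 kg.
Tool frame: the origin (TCP) lies at the centre of the arm's flange, where the gripper is bolted on; the fingertips stand 173 mm ahead of it and the grasp point (between the pads) lies 155 mm ahead of it; z points along the fingers, y is the line along which they close (so a half turn about z gives the same grasp; the last joint's range is limited). The gripper opens to 85 mm and grips with 20 to 120 N. Pads are 22 mm wide; open, the fingers measure 114 mm over their backs; the gripper's body (76 mm by 85 mm) begins 54 mm behind the grasp point. The pads swing forward as they close: fully open they stand 13 mm farther back than shut.
Start: joints at [-79.549, 7.471, 85.268, -0, 87.261, -4.893], TCP at [158.787, -578.613, 404.692] pointing down, gripper open.
Joint ranges: [-169.43, 169.43], [-51.17, 129.36], [1.28, 143.12], [-76.62, 256.62], [0, 156.53], [-152.29, 152.29]. Speed limits (degrees/s): [136.94, 136.94, 159.86, 180, 180, 180].

## Interface

Orientations are given as [roll, pitch, yaw] about the fixed x, y, z axes, in that order (R = Rz(yaw) Ry(pitch) Rx(roll)).
In Python, from bench import * gives the robot as it stands.
- The arm moves only by the shell command python3 -m jog 'ROWS' [FORCE]. ROWS is text: rows parted by semicolons, each of 7 numbers parted by spaces: the shift along the tool's x, y, z scaled (see below), then the turn, a rotation vector about the tool's x, y, z scaled (see below), then the closure, from -1 (fully open) to 1 (shut). In form: tx ty tz wx wy wz hand; .... A call has 1 to 5 rows; each row shifts and turns the commanded pose from where the row before left it, along the tool's axes as they then stand; what a row does not reach is not made up. The controller multiplies each number of a shift by 0.1 m and each number of a turn by 60 degrees. A row lasts 1/8 s, in which the tool goes at most 62.5 mm and 10.7 degrees, less where a joint would pass 70% of its speed; a pose out of reach is approached as far as the arm can. A call with a number of a shift or a turn outside -1 to 1 is refused whole. A call with a gripper value outside its range is refused whole. The fingers move at their own pace and stop on an object; FORCE is the grip in N (left out, the last holds). Time passes only in rows, so rows that do not move let the fingers close. It gives the time, the measured TCP pose, the force, the opening and the grip force at its end, in the units of the state.
- sense(): the state, without advancing time (a new reading comes with each control period).
- snapshot(name): name is "scene" or "top" or "wrist"; returns a dict with "img" (400x640x3 uint8, red, green, blue), "fx", "fy", "cx", "cy" (pixels), "dist" ([k1, k2, p1, p2, k3] as OpenCV has them; the pictures are not rectified), "extrinsics" (4x4, takes a point from camera to world coordinates). Camera axes: x right, y down, z forward; pixel columns grow to the right and rows downward; lengths in mm; the calibration is good to about 2 mm. A picture is of the moment at which its call begins. There is no depth.
- hand_in(): hands the job in; it is judged then, once.
The state is a dict: "time": time; "joint_pos": joint angles; "qd": joint speeds; "joint_efforts": joint torques, N m; "tool_pos": TCP position; "tcp_rot": TCP orientation; "ft_force": force on the tool from outside, world axes, zero at the start; "wrist_torque": the same for the moment, N m; "finger_gap": finger opening in mm; "grip_force": force on a finger pad.
Only numpy, scipy, OpenCV 4.12 (cv2) and the standard library are available. Lean on these libraries where they do the work, as an engineer would, in place of code of your own. Each camera call takes 0.05 s, during which the arm holds its last target. There are 200 camera calls.

## Working session

There is one attempt and no reset: what is moved stays moved. The work goes in short steps, Python scripts to look and compute and a shell command to move; the robot and the scene stay as the last step left them, time stands still between calls to the robot, and variables do not carry over. Pictures are saved under pics/ and viewed, at most 11 in all, crops included, and the job is handed in when it is done.

```bash
mkdir -p pics; ls
python3 - <<'E'
from bench import *
import cv2,json
s=sense();print(s)
for n in("scene","top"):
    d=snapshot(n);cv2.imwrite(f"pics/{n}0.png",d["img"][:,:,::-1]);print(n,d["fx"],d["fy"],d["cx"],d["cy"],d["dist"],d["extrinsics"])
E
```

```text
pics
{'time': 0.0, 'joint_pos': array([-7.95497709e+01,  7.51527934e+00,  8.53307450e+01,  3.28150250e-04,
        8.72613399e+01, -4.89265274e+00]), 'qd': array([-0.0411386 , -0.06668773, -0.02359793, -0.02289788, -0.07232563,
        0.0425042 ]), 'joint_efforts': array([-2.93036273e-04, -5.69390416e+01, -5.00551093e+01, -4.94259541e-05,
        1.45809213e-02,  8.01676720e-06]), 'tool_pos': array([ 158.74076665, -578.37600577,  403.62829606]), 'tcp_rot': array([-1.79893055e+02, -9.48355399e-03,  1.53428570e+01]), 'ft_force': array([ 1.23021356, -0.64696978, -0.93966825]), 'wrist_torque': array([-0.00936902,  0.06498088, -0.01902658]), 'grip_force': 0.0, 'finger_gap': 85.44442323985682}
scene 398.28161147511815 398.28161147511815 321.18052877113735 195.27862035559255 [-0.04345163  0.          0.          0.          0.        ] [[ 4.37857800e-01 -6.06497087e-01  6.63657917e-01 -5.83854040e+02]
 [-8.98889588e-01 -3.09020344e-01  3.10650825e-01 -5.00042853e+02]
 [ 1.66749779e-02 -7.32576078e-01 -6.80480885e-01  8.37721176e+02]
 [ 0.00000000e+00  0.00000000e+00  0.00000000e+00  1.00000000e+00]]
top 401.6846671309997 401.6846671309997 317.67168607488486 200.6566564680646 [0.01452348 0.         0.         0.         0.        ] [[ 8.61575658e-03 -9.86894654e-01  1.61135689e-01  2.66833086e+02]
 [-9.99934882e-01 -9.70884448e-03 -5.99749925e-03  4.38175772e+01]
 [ 7.48334129e-03 -1.61073524e-01 -9.86914039e-01  1.24315746e+03]
 [ 0.00000000e+00  0.00000000e+00  0.00000000e+00  1.00000000e+00]]
```

View pics/scene0.png

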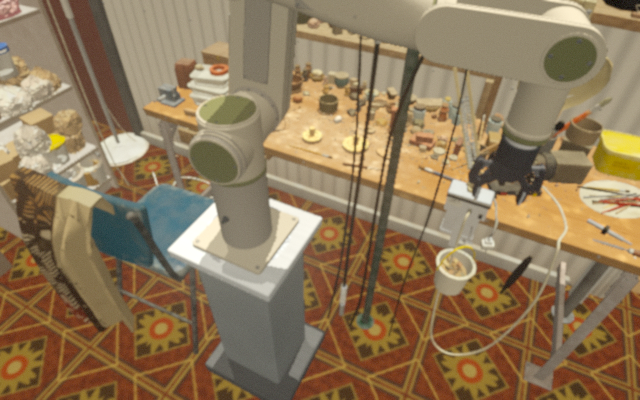

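View pics/top0.png

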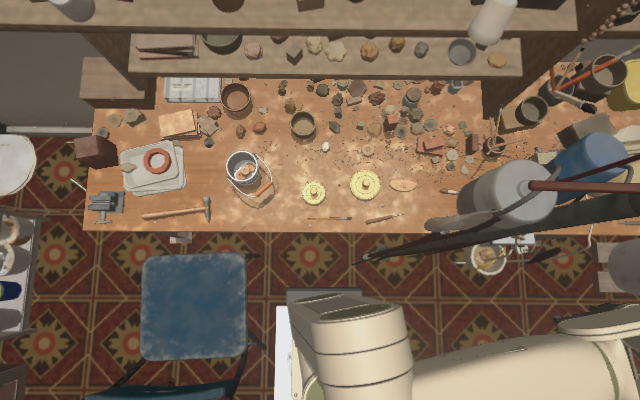

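The scene view shows the arm on the right of the pole. In the top view the pail is at about (242,168), its grip near (263,188), the small lid at (314,192), the large lid at (365,185), and the pole foot near (362,262). I'll crop and measure.

```bash
cat > h.py <<'E'
import numpy as np,cv2
from bench import *
def ray(d,uv):
    K=np.array([[d["fx"],0,d["cx"]],[0,d["fy"],d["cy"]],[0,0,1]])
    p=cv2.undistortPoints(np.array([[uv]],float),K,np.array(d["dist"],float))[0,0]
    E=np.array(d["extrinsics"]);v=E[:3,:3]@[p[0],p[1],1];return E[:3,3],v/np.linalg.norm(v)
def plane(d,uv,z):
    o,v=ray(d,uv);return o+v*(z-o[2])/v[2]
def tri(d1,u1,d2,u2):
    a,v=ray(d1,u1);b,w=ray(d2,u2)
    t=np.linalg.lstsq(np.c_[v,-w],b-a,rcond=None)[0]
    p,q=a+v*t[0],b+w*t[1];return (p+q)/2,np.linalg.norm(p-q)
E
python3 - <<'E'
from h import *
np.set_printoptions(precision=0,suppress=True)
s=snapshot("scene");t=snapshot("top")
print("pole foot",tri(s,(365,322),t,(362,260)))
for n,u,z in [("pail rim",(242,168),78),("grip",(264,188),75),("small",(314,190),36),("large",(365,183),36),("large plate",(365,185),14),("pot",(303,124),48),("rib",(403,185),8),("needle",(385,217),5),("bench front",(365,232),0)]:print(n,plane(t,u,z))
c=t["img"][90:240,200:440,::-1];cv2.imwrite("pics/crop.png",cv2.resize(c,None,fx=3.3,fy=3.3,interpolation=cv2.INTER_CUBIC))
E
```

```text
pole foot (array([ 322., -247., -805.]), np.float64(112.85252722830928))
pail rim [553. 263.  78.]
grip [494. 196.  75.]
small [497.  48.  36.]
large [ 520. -108.   36.]
large plate [ 519. -111.   14.]
pot [703.  84.  48.]
rib [ 521. -231.    8.]
needle [ 420. -173.    5.]
bench front [ 373. -111.    0.]
```

View pics/crop.png

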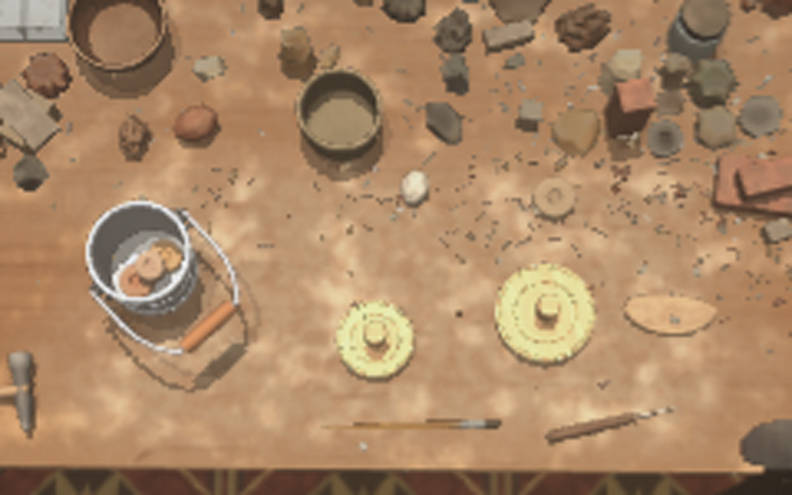

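Run:
```python
from h import *
s=snapshot("scene");t=snapshot("top")
for d,us in((s,[(365,322),(388,200),(412,60)]),(t,[(362,260),(385,254),(450,243),(560,215),(620,200)])):
    for u in us:
        o,v=ray(d,u);print(u,o.round(),np.degrees(np.arctan2(v[1],v[0])).round(1), [ (o+v*(x-o[0])/v[0]).round() for x in (300,340)])
c=t["img"][170:300,300:640,::-1];c2=s["img"][0:340,300:500,::-1]
im=np.zeros((600,800,3),np.uint8);a=cv2.resize(c,(560,214));b=cv2.resize(c2,None,fx=1.6,fy=1.6)
im[:214,:]=cv2.resize(c,(800,214)) if False else cv2.copyMakeBorder(a,0,0,0,240,0);im[220:220+b.shape[0]][:380,:320]=b[:380];
cv2.imwrite("pics/pole.png",im)
```

```text
(365, 322) [-584. -500.  838.] 12.2 [array([ 300., -308., -720.]), array([ 340., -300., -790.])]
(388, 200) [-584. -500.  838.] 12.1 [array([ 300., -311.,    7.]), array([ 340., -303.,  -31.])]
(412, 60) [-584. -500.  838.] 12.2 [array([ 300., -309.,  450.]), array([ 340., -300.,  433.])]
(362, 260) [ 267.   44. 1243.] -82.1 [array([ 300., -195., -804.]), array([  340.,  -483., -3274.])]
(385, 254) [ 267.   44. 1243.] -79.7 [array([ 300., -140.,  186.]), array([  340.,  -361., -1088.])]
(450, 243) [ 267.   44. 1243.] -79.9 [array([ 300., -141.,  691.]), array([ 340., -365.,   24.])]
(560, 215) [ 267.   44. 1243.] -77.8 [array([ 300., -109.,  993.]), array([ 340., -294.,  692.])]
(620, 200) [ 267.   44. 1243.] -77.3 [array([ 300., -104., 1051.]), array([ 340., -282.,  819.])]
```

View pics/pole.png

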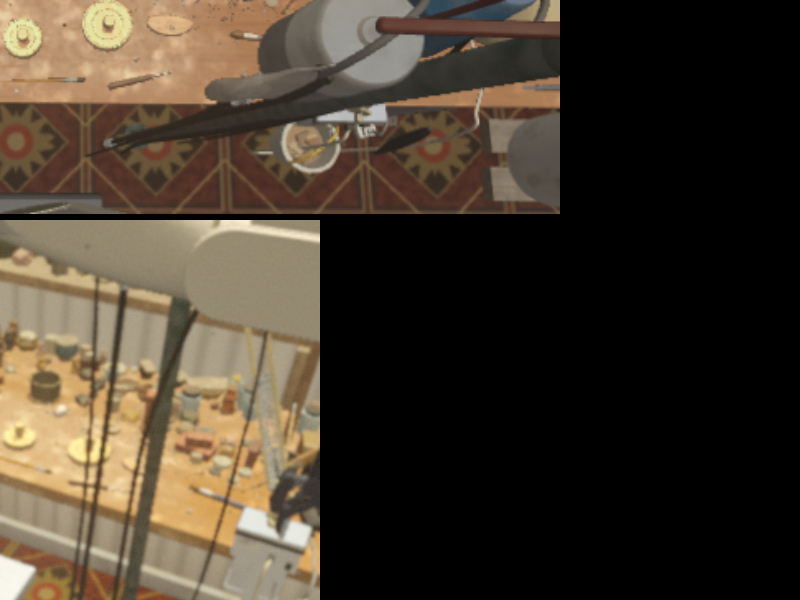

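The pole stands at about (340,-300), radius about 450 from the base, with thin cables on its left. I'll draw in to a radius of about 310 along tool -y, which is radially inward, and then swing round.

```bash
python3 -m jog '0 -0.58 0 0 0 0 -1; 0 -0.58 0 0 0 0 -1; 0 -0.58 0 0 0 0 -1; 0 -0.58 0 0 0 0 -1; 0 -0.58 0 0 0 0 -1'; python3 -m jog '0 0 0 0 0 0 -1'; python3 -c "
from bench import *;print(sense()['joint_pos'])"
```

```text
time: 0.92
tool_pos: [81.7, -297.3, 404.6]
tcp_rot: [180.0, 0.0, 15.4]
ft_force: [0.1, 1.0, 2.5]
finger_gap: 85.7
grip_force: 0.0
time: 1.05
tool_pos: [81.6, -296.2, 405.6]
tcp_rot: [179.7, 0.1, 15.3]
ft_force: [-0.1, -0.1, -0.9]
finger_gap: 85.2
grip_force: 0.0
[-8.41955125e+01 -4.36730963e+01  1.26094711e+02 -5.19633742e-03
  9.72320746e+01 -9.52031075e+00]
```

```bash
python3 -m jog '0.533 -0.047 0 0 0 -0.1667 -1; 0.533 -0.047 0 0 0 -0.1667 -1; 0.533 -0.047 0 0 0 -0.1667 -1'; python3 -m jog '0.533 -0.047 0 0 0 -0.1667 -1; 0.533 -0.047 0 0 0 -0.1667 -1; 0.533 -0.047 0 0 0 -0.1667 -1; 0 0 0 0 0 0 -1'; python3 -c "
from bench import *;print(sense()['joint_pos'])"
```

```text
time: 1.42
tool_pos: [220.6, -218.3, 404.8]
tcp_rot: [180.0, -0.0, 45.6]
ft_force: [0.9, 0.3, -0.2]
finger_gap: 85.4
grip_force: 0.0
time: 1.92
tool_pos: [299.2, -77.3, 404.7]
tcp_rot: [-180.0, -0.1, 76.0]
ft_force: [-0.3, -0.4, -0.1]
finger_gap: 85.6
grip_force: 0.0
[-2.40536566e+01 -4.30416258e+01  1.25841963e+02  5.50732963e-02
  9.72307663e+01 -1.00284558e+01]
```

```bash
python3 -m jog '0.04 0.44 0.1 0 0 0 -1;0.04 0.44 0.1 0 0 0 -1;0.04 0.44 0.1 0 0 0 -1;0.04 0.44 0.1 0 0 0 -1;0.04 0.44 0.1 0 0 0 -1'; python3 -m jog '0 0 0 0 0 0 -1;0 0 0 0 0 0 -1'
python3 - <<'E'
from h import *
d=snapshot("wrist");print(d["extrinsics"]);cv2.imwrite("pics/w1.png",d["img"][:,:,::-1])
E
```

```text
time: 2.55
tool_pos: [517.3, -119.0, 353.3]
tcp_rot: [-180.0, 0.0, 75.2]
ft_force: [-0.5, 1.2, 0.2]
finger_gap: 85.5
grip_force: 0.0
time: 2.8
tool_pos: [515.4, -118.0, 353.8]
tcp_rot: [-179.9, 0.0, 75.2]
ft_force: [1.2, -0.7, -0.6]
finger_gap: 85.5
grip_force: 0.0
[[ 9.67110754e-01 -2.44224986e-01 -7.10699990e-02  5.33130100e+02]
 [-2.54354083e-01 -9.29562212e-01 -2.66867186e-01 -5.17263808e+01]
 [-8.88350651e-04  2.76167070e-01 -9.61109234e-01  3.24013829e+02]
 [ 0.00000000e+00  0.00000000e+00  0.00000000e+00  1.00000000e+00]]
```

View pics/w1.png

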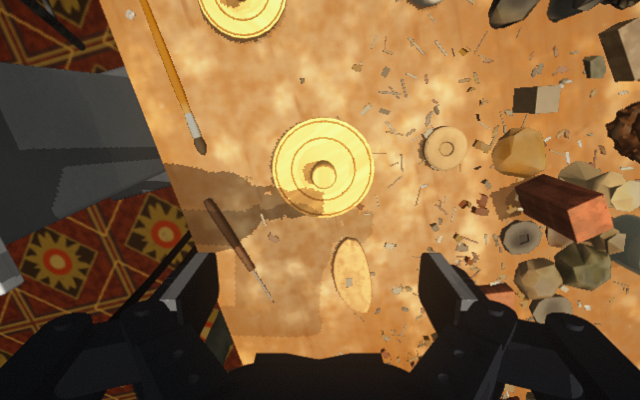

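The lid's plate is at (323,167) and the knob top at (323,173), both clear. Next I'll work out the correction.

Run:
```python
from h import *
np.set_printoptions(precision=1,suppress=True)
d=snapshot("wrist");hsv=cv2.cvtColor(d["img"],cv2.COLOR_RGB2HSV)
m=cv2.inRange(hsv,(22,90,60),(35,255,255));m=cv2.morphologyEx(m,cv2.MORPH_CLOSE,np.ones((9,9)))
for c in cv2.findContours(m,0,2)[0]:
    if cv2.contourArea(c)>2000:
        e=cv2.fitEllipse(cv2.convexHull(c));print(e,plane(d,e[0],14))
print("knob",plane(d,(323,173),46))
t=snapshot("top");hsv=cv2.cvtColor(t["img"],cv2.COLOR_RGB2HSV)
m=cv2.inRange(hsv,(22,90,60),(35,255,255));m=cv2.morphologyEx(m,cv2.MORPH_CLOSE,np.ones((5,5)))
for c in cv2.findContours(m,0,2)[0]:
    if 300<cv2.contourArea(c)<2000:
        e=cv2.fitEllipse(cv2.convexHull(c));print("top",e,plane(t,e[0],14))
print(sense()["tool_pos"])
```

```text
((322.82806396484375, 166.92361450195312), (98.96852111816406, 101.32938385009766), 89.5781021118164) [ 522.1 -110.5   14. ]
((241.5035400390625, -9.318599700927734), (87.45527648925781, 94.38117980957031), 160.60105895996094) [494.6  47.   14. ]
knob [ 522.1 -109.5   46. ]
top ((629.1483764648438, 85.5327377319336), (36.89313507080078, 58.11180114746094), 29.62578582763672) [ 855.3 -969.4   14. ]
[ 515.  -117.2  355.6]
```

```bash
python3 -m jog '0.09 0.046 0.3 0 0 0 -1;0 0 0.35 0 0 0 -1;0 0 0.35 0 0 0 -1;0 0 0.35 0 0 0 -1;0 0 0.23 0 0 0 -1' 40; python3 -m jog '0 0 0 0 0 0 -1;0 0 0 0 0 0 1;0 0 0 0 0 0 1;0 0 0 0 0 0 1;0 0 0 0 0 0 1';python3 -m jog '0 0 0 0 0 0 1;0 0 0 0 0 0 1;0 0 0 0 0 0 1;0 0 0 0 0 0 1'
```

```text
time: 3.58
tool_pos: [521.4, -109.1, 196.2]
tcp_rot: [180.0, 0.0, 75.3]
ft_force: [0.4, 0.7, -0.1]
finger_gap: 85.7
grip_force: 0.0
time: 4.2
tool_pos: [522.7, -109.3, 197.7]
tcp_rot: [179.9, 0.0, 75.4]
ft_force: [-2.3, 0.5, 5.1]
finger_gap: 20.6
grip_force: 39.0
time: 4.7
tool_pos: [522.7, -109.3, 197.7]
tcp_rot: [179.9, 0.0, 75.4]
ft_force: [-1.4, 0.3, 6.2]
finger_gap: 20.7
grip_force: 39.1
```

```bash
python3 -m jog '0 0 -0.2 0 0 0 1;0 0 -0.4 0 0 0 1;0 0 -0.5 0 0 0 1;0 0 -0.4 0 0 0 1'; python3 -m jog '0.57 -0.108 0 0 0 0 1;0.57 -0.108 0 0 0 0 1;0.57 -0.108 0 0 0 0 1;0.57 -0.108 0 0 0 0 1;0.57 -0.108 0 0 0 0 1';python3 -m jog '0 0 0 0 0 0 1;0 0 0 0 0 0 1'
python3 - <<'E'
from h import *
d=snapshot("wrist");t=snapshot("top");np.set_printoptions(precision=1,suppress=True);print(d["extrinsics"])
cv2.imwrite("pics/w2.png",d["img"][:,:,::-1]);cv2.imwrite("pics/t2.png",t["img"][:,:,::-1])
E
```

```text
time: 5.2
tool_pos: [522.3, -109.1, 348.7]
tcp_rot: [179.9, 0.0, 75.4]
ft_force: [1.2, -0.3, -1.6]
finger_gap: 21.0
grip_force: 39.6
time: 5.82
tool_pos: [541.8, 182.1, 346.6]
tcp_rot: [180.0, 0.0, 75.4]
ft_force: [2.0, 0.9, -1.0]
finger_gap: 20.8
grip_force: 39.6
time: 6.08
tool_pos: [541.9, 180.3, 346.3]
tcp_rot: [-180.0, 0.0, 75.4]
ft_force: [0.6, -1.1, -1.8]
finger_gap: 20.9
grip_force: 39.6
[[  1.   -0.2  -0.1 559.4]
 [ -0.3  -0.9  -0.3 246.6]
 [  0.    0.3  -1.  316.4]
 [  0.    0.    0.    1. ]]
```

View pics/w2.png

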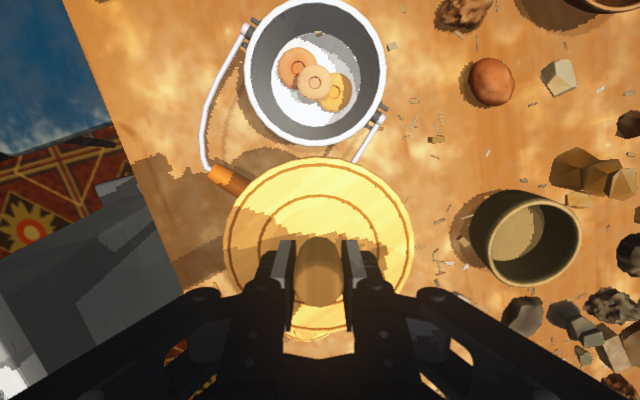

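The pail's rim is at about (316,72) with a radius of about 70 px, and its ears are at about (250,32) and (380,120). The lid is held level at (318,250).

Run:
```python
from h import *
np.set_printoptions(precision=1,suppress=True)
d=snapshot("wrist");hsv=cv2.cvtColor(d["img"],cv2.COLOR_RGB2HSV)
# rim: outermost bright low-sat pixel along radial lines near r=70
m=((hsv[...,1]<70)&(hsv[...,2]>110)).astype(np.uint8)
pts=[]
for a in np.radians(np.arange(0,360,4)):
    for r in np.arange(78,60,-0.5):
        x,y=316+r*np.cos(a),72+r*np.sin(a)
        if 0<=y<399 and m[int(round(y)),int(round(x))]: pts.append((x,y));break
P=np.array([plane(d,p,77) for p in pts])[:,:2]
# robust circle fit
for _ in range(6):
    A=np.c_[2*P,np.ones(len(P))];s=np.linalg.lstsq(A,(P**2).sum(1),rcond=None)[0];R=np.sqrt(s[2]+s[0]**2+s[1]**2)
    e=np.abs(np.hypot(*(P-s[:2]).T)-R);P=P[e<max(1.5,np.percentile(e,90))]
print("rim",s[:2],"D",2*R,len(P))
for u,z in (((251,30),66),((379,121),66),((219,174),75)):print(u,plane(d,u,z))
m=cv2.inRange(hsv,(15,120,110),(35,255,255));m[:155]=0;m[340:]=0
# lid plate top: its height = tool z -155-4.. fit ellipse to hull top part
pts=[]
for a in np.radians(list(range(-170,-9,4))):
    for r in np.arange(112,80,-.5):
        x,y=318+r*np.cos(a),250+r*np.sin(a)
        mm=cv2.inRange(hsv[int(y):int(y)+1,int(x):int(x)+1],(20,100,120),(32,255,255))
        if mm[0,0]: pts.append((x,y));break
T=sense()["tool_pos"];zp=T[2]-197.7+14
P=np.array([plane(d,p,zp) for p in pts])[:,:2]
for _ in range(6):
    A=np.c_[2*P,np.ones(len(P))];s=np.linalg.lstsq(A,(P**2).sum(1),rcond=None)[0];R=np.sqrt(s[2]+s[0]**2+s[1]**2)
    e=np.abs(np.hypot(*(P-s[:2]).T)-R);P=P[e<max(1.5,np.percentile(e,90))]
print("lid",s[:2],2*R,len(P),"tool",T,sense()["tcp_rot"])
```

```text
rim [561.2 262.7] D 94.64178596654708 76
(251, 30) [527.6 300.7  66. ]
(379, 121) [598.7 220.   66. ]
(219, 174) [477.1 213.5  75. ]
lid [541.7 175.1] 94.24735171709128 31 tool [542.2 179.  346.6] [-180.     0.    75.3]
```

```bash
python3 -m jog '0.3 -0.011 0 0 0 0 1;0.3 -0.01 0.1 0 0 0 1;0.275 -0.01 0.17 0 0 0 1;0 0 0.2 0 0 0 1;0 0 0.1 0 0 0 1';python3 -m jog '0 0 0 0 0 0 1;0 0 0 0 0 0 1'
python3 - <<'E'
from h import *
np.set_printoptions(precision=1,suppress=True)
d=snapshot("wrist");t=snapshot("top");s=snapshot("scene")
T=sense()["tool_pos"];print(T)
im=np.zeros((400,800,3),np.uint8);im[:,:500]=d["img"][:,70:570,::-1]
c=s["img"][70:170,255:330,::-1];im[:,500:800]=cv2.resize(c,(300,400),interpolation=2)
cv2.imwrite("pics/w3.png",im)
E
```

```text
time: 6.85
tool_pos: [560.8, 264.3, 287.7]
tcp_rot: [-179.9, 0.1, 75.3]
ft_force: [0.1, -0.7, -1.2]
finger_gap: 20.6
grip_force: 39.6
time: 7.1
tool_pos: [561.5, 265.0, 290.6]
tcp_rot: [179.9, -0.0, 75.3]
ft_force: [0.4, 0.3, -0.8]
finger_gap: 20.6
grip_force: 39.6
[561.6 265.5 290.8]
```

View pics/w3.png

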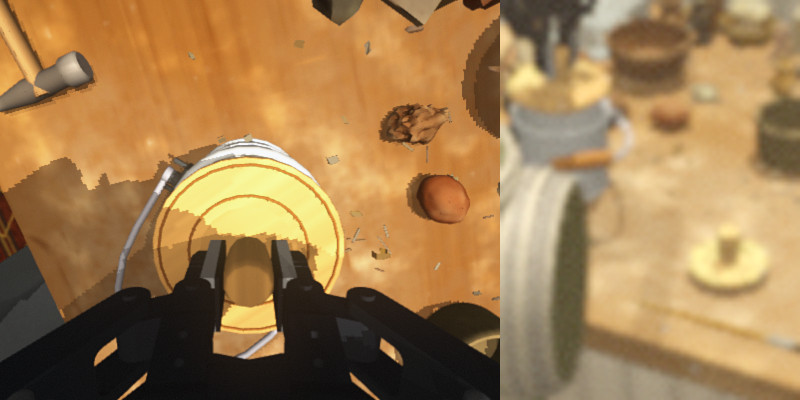

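Run:
```python
from h import *
np.set_printoptions(precision=1,suppress=True)
d=snapshot("wrist");T=sense()["tool_pos"]
hsv=cv2.cvtColor(d["img"],cv2.COLOR_RGB2HSV)
def circ(P):
    P=np.array(P)[:,:2]
    for _ in range(6):
        A=np.c_[2*P,np.ones(len(P))];s=np.linalg.lstsq(A,(P**2).sum(1),rcond=None)[0];R=np.sqrt(s[2]+s[0]**2+s[1]**2)
        e=np.abs(np.hypot(*(P-s[:2]).T)-R);P=P[e<max(1.2,np.percentile(e,90))]
    return s[:2],2*R,len(P)
lid=cv2.inRange(hsv,(20,120,120),(32,255,255));wh=((hsv[...,1]<70)&(hsv[...,2]>120)).astype(np.uint8)
L=[];W=[]
for a in np.radians(np.arange(-175,-4,3)):
    for r in np.arange(110,80,-.5):
        x,y=318+r*np.cos(a),250+r*np.sin(a)
        if lid[int(round(y)),int(round(x))]:L.append((x,y));break
for a in np.radians(np.arange(-120,-58,2)):
    for r in np.arange(125,90,-.5):
        x,y=318+r*np.cos(a),250+r*np.sin(a)
        if wh[int(round(y)),int(round(x))]:W.append((x,y));break
zl=T[2]-197.7+14
print(T,"lid",circ([plane(d,p,zl) for p in L]))
P=np.array([plane(d,p,77) for p in W])[:,:2];print(circ(P))
# known radius: fit centre with R=46.5
from scipy.optimize import least_squares
f=least_squares(lambda c:np.hypot(*(P-c).T)-46.5,[561,262],loss="soft_l1");print("rim c",f.x,abs(f.fun).mean())
```

```text
[561.5 265.5 290.7] lid (array([561.5, 261.9]), np.float64(93.96557042701339), 47)
(array([566. , 280.2]), np.float64(66.54481378100544), 30)
rim c [562.2 266. ] 1.2658170406206877
```

```bash
python3 -m jog '0.01 0 0.05 0 0 0 1;0 0 0.05 0 0 0 1;0 0 0.05 0 0 0 1;0 0 0.03 0 0 0 1;0 0 0 0 0 0 1';python3 -m jog '0 0 0.03 0 0 0 1;0 0 0.03 0 0 0 1;0 0 0 0 0 0 1'
```

```text
time: 7.92
tool_pos: [561.3, 266.6, 271.2]
tcp_rot: [-180.0, 0.0, 75.4]
ft_force: [-0.4, 0.3, -1.3]
finger_gap: 20.9
grip_force: 39.6
time: 8.3
tool_pos: [561.7, 266.8, 266.8]
tcp_rot: [179.9, -0.0, 75.4]
ft_force: [-0.9, -0.4, 5.6]
finger_gap: 20.4
grip_force: 40.2
```

The lid's underside is at 69 mm, the seating height, with light contact and no side load. I'll release it and back off.

```bash
python3 -m jog '0 0 0 0 0 0 0.2;0 0 0 0 0 0 0;0 0 0 0 0 0 0;0 0 0 0 0 0 0';python3 -m jog '0 0 -0.2 0 0 0 0;0 0 -0.4 0 0 0 0;-0.3 0 -0.4 0 0 0 0;-0.4 0 0 0 0 0 0;-0.3 0 0 0 0 0 0';python3 -m jog '0 0 0 0 0 0 0;0 0 0 0 0 0 0'
python3 - <<'E'
from h import *
np.set_printoptions(precision=1,suppress=True)
d=snapshot("wrist");print(sense()["tool_pos"])
cv2.imwrite("pics/w4.png",d["img"][:,:,::-1])
E
```

```text
time: 8.8
tool_pos: [561.4, 266.6, 265.6]
tcp_rot: [-180.0, 0.0, 75.4]
ft_force: [-0.3, 0.0, 0.1]
finger_gap: 42.7
grip_force: 0.0
time: 9.43
tool_pos: [536.1, 168.8, 368.5]
tcp_rot: [179.8, -0.1, 75.4]
ft_force: [0.2, -0.8, -0.6]
finger_gap: 42.6
grip_force: 0.0
time: 9.68
tool_pos: [536.4, 170.2, 366.9]
tcp_rot: [179.9, -0.1, 75.3]
ft_force: [0.1, 0.6, 1.3]
finger_gap: 43.0
grip_force: 0.0
[536.4 170.5 366.5]
```

View pics/w4.png

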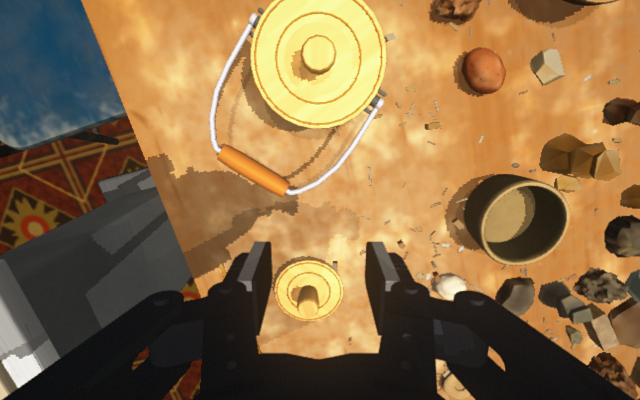

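The lid covers the pail evenly, centred at about (319,62). The grip runs from (222,151) to (287,189). I'll measure both.

Run:
```python
from h import *
np.set_printoptions(precision=1,suppress=True)
d=snapshot("wrist");hsv=cv2.cvtColor(d["img"],cv2.COLOR_RGB2HSV)
m=cv2.inRange(hsv,(5,180,120),(17,255,255));m[:135]=0;m[205:]=0;m[:,:205]=0;m[:,300:]=0
m=cv2.morphologyEx(m,cv2.MORPH_OPEN,np.ones((5,5)))
c=max(cv2.findContours(m,0,2)[0],key=cv2.contourArea);r=cv2.minAreaRect(c);print(r,cv2.contourArea(c))
b=cv2.boxPoints(r);W=np.array([plane(d,p,75) for p in b]);print(W)
G=plane(d,r[0],75);print("grip",G)
l=[np.linalg.norm(W[i]-W[i-1]) for i in range(4)];i=int(np.argmax(l));v=W[i]-W[i-1];print(l,"axis az",np.degrees(np.arctan2(v[1],v[0])))
e1,e2=plane(d,(254,19),66),plane(d,(377,101),66);v=e1-e2;print("ears",e1,e2,(e1+e2)/2,"az",np.degrees(np.arctan2(v[1],v[0])))
L=cv2.inRange(hsv,(20,100,100),(32,255,255));L[140:]=0;L=cv2.morphologyEx(L,cv2.MORPH_CLOSE,np.ones((9,9)))
c=max(cv2.findContours(L,0,2)[0],key=cv2.contourArea);h=cv2.convexHull(c)[:,0];h=h[h[:,1]>3]
P=np.array([plane(d,p,83) for p in h])[:,:2]
A=np.c_[2*P,np.ones(len(P))];s=np.linalg.lstsq(A,(P**2).sum(1),rcond=None)[0];print("lid",s[:2],2*np.sqrt(s[2]+s[0]**2+s[1]**2))
t=snapshot("top");hsv=cv2.cvtColor(t["img"],cv2.COLOR_RGB2HSV);m=cv2.inRange(hsv,(5,150,100),(17,255,255))
m2=np.zeros_like(m);m2[175:205,245:285]=m[175:205,245:285]
ys,xs=np.nonzero(m2);print("top grip",len(xs),plane(t,(xs.mean(),ys.mean()),75))
print(sense()["tool_pos"],sense()["tcp_rot"])
```

```text
((253.14703369140625, 170.58822631835938), (76.65986633300781, 19.036340713500977), 30.963756561279297) 1113.0
[[466.1 214.4  75. ]
 [477.6 224.4  75. ]
 [517.9 181.8  75. ]
 [506.6 170.8  75. ]]
grip [491.8 198.2  75. ]
[np.float64(59.47884492974144), np.float64(15.250819111620862), np.float64(58.6886602940697), np.float64(15.746178899024672)] axis az 132.910310264065
ears [523.9 303.2  66. ] [598.2 224.9  66. ] [561. 264.  66.] az 133.4777305316994
lid [571.2 258.4] 110.48284476041704
top grip 0 [nan nan nan]
[536.3 170.7 366. ] [180.   -0.   75.4]<stdin>:17: RuntimeWarning: Mean of empty slice.
  ret = ret.dtype.type(ret / rcount)
```

```bash
python3 -m jog '0 0 0 0 0 -0.16 0;0 0 0 0 0 -0.16 0;0 0 0 0 0 -0.16 0;0 0 0 0 0 -0.16 0;0 0 0 0 0 -0.16 0';python3 -m jog '0 0 0 0 0 -0.16 0;0.25 -0.07 0 0 0 0 0;0.25 -0.07 0.3 0 0 0 0;0 0 0.3 0 0 0 0;0 0 0 0 0 0 0'
python3 - <<'E'
from h import *
np.set_printoptions(precision=1,suppress=True)
d=snapshot("wrist");hsv=cv2.cvtColor(d["img"],cv2.COLOR_RGB2HSV)
m=cv2.inRange(hsv,(5,180,120),(17,255,255));m=cv2.morphologyEx(m,cv2.MORPH_OPEN,np.ones((5,5)))
for c in cv2.findContours(m,0,2)[0]:
    if cv2.contourArea(c)>500:r=cv2.minAreaRect(c);print(r,plane(d,r[0],75),plane(d,r[0],83))
print(sense()["joint_pos"],sense()["tool_pos"],sense()["tcp_rot"])
cv2.imwrite("pics/w5.png",d["img"][:,:,::-1])
E
```

```text
time: 10.45
tool_pos: [536.2, 170.7, 365.5]
tcp_rot: [-180.0, -0.0, 123.7]
ft_force: [-0.2, 0.4, -0.4]
finger_gap: 42.8
grip_force: 0.0
time: 11.08
tool_pos: [490.5, 197.4, 303.1]
tcp_rot: [-179.7, -0.1, 133.0]
ft_force: [-0.3, 0.2, 0.1]
finger_gap: 42.7
grip_force: 0.0
((325.0, 220.0), (90.0, 22.0), 90.0) [493.5 197.4  75. ] [491.5 199.4  83. ]
((562.4999389648438, 67.99998474121094), (135.99996948242188, 152.99996948242188), 90.0) [527.9 350.8  75. ] [524.5 346.6  83. ]
[ 16.3   0.7 103.    0.   76.5 -26.7] [491.4 197.4 305. ] [-179.9   -0.1  133. ]
```

View pics/w5.png

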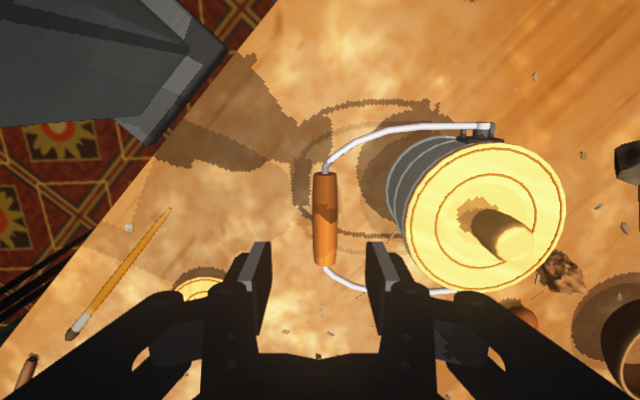

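The grip lies aligned between the fingers and the lid sits flat. I'll descend and close.

```bash
python3 -m jog '0 0.01 0.25 0 0 0 0;0 0 0.25 0 0 0 0;0 0 0.15 0 0 0 0;0 0 0.1 0 0 0 0;0 0 0 0 0 0 0' 60;python3 -m jog '0 0 0 0 0 0 0.6;0 0 0 0 0 0 1;0 0 0 0 0 0 1;0 0 0 0 0 0 1;0 0 0 0 0 0 1'
```

```text
time: 11.75
tool_pos: [492.7, 197.6, 230.6]
tcp_rot: [-180.0, -0.0, 133.0]
ft_force: [0.6, -0.1, -0.3]
finger_gap: 42.9
grip_force: 0.0
time: 12.38
tool_pos: [492.7, 197.6, 231.1]
tcp_rot: [180.0, 0.0, 133.0]
ft_force: [-0.3, -0.6, 4.7]
finger_gap: 14.0
grip_force: 58.7
```

Gripped. Next is the arc about the hinge, with radius 95 mm, along +y tool and up.

```bash
python3 -m jog '0 0.027 -0.135 0 0 0 1;0 0.045 -0.129 0 0 0 1;0 0.064 -0.122 0 0 0 1;0 0 0 0 0 0 1'; python3 -m jog '0 0.081 -0.111 0 0 0 1;0 0.097 -0.099 0 0 0 1;0 0.109 -0.083 0 0 0 1;0 0 0 0 0 0 1'; python3 -m jog '0 0.12 -0.067 0 0 0 1;0 0.129 -0.048 0 0 0 1;0 0.134 -0.03 0 0 0 1;0 0.137 -0.01 0 0 0 1;0 0 0 0 0 0 1'
```

```text
time: 12.88
tool_pos: [503.3, 207.3, 271.2]
tcp_rot: [179.9, 0.1, 133.0]
ft_force: [-3.8, -4.3, 3.0]
finger_gap: 14.2
grip_force: 59.1
time: 13.38
tool_pos: [524.3, 227.0, 300.6]
tcp_rot: [179.9, 0.0, 133.0]
ft_force: [-7.2, -4.1, 12.4]
finger_gap: 13.9
grip_force: 60.2
time: 14.0
tool_pos: [562.5, 262.9, 315.5]
tcp_rot: [179.8, 0.0, 133.0]
ft_force: [-1.5, 1.5, 8.1]
finger_gap: 14.3
grip_force: 59.8
```

Run:
```python
from h import *
d=snapshot("wrist");s=snapshot("scene");t=snapshot("top");print(sense()["tool_pos"],sense()["ft_force"])
im=np.zeros((400,800,3),np.uint8);im[:,:400]=cv2.resize(d["img"][:,:,::-1],(400,250)).copy() if 0 else cv2.copyMakeBorder(cv2.resize(d["img"][:,:,::-1],(400,250)),0,150,0,0,0)
im[:,400:]=cv2.resize(s["img"][60:160,240:340,::-1],(400,400),interpolation=2)
im[250:400,:400]=cv2.resize(t["img"][120:220,180:446,::-1],(400,150))
cv2.imwrite("pics/w6.png",im)
```

```text
[562.03366499 262.464889   315.53901491] [-0.6920924   1.65912039  7.14132033]
```

View pics/w6.png

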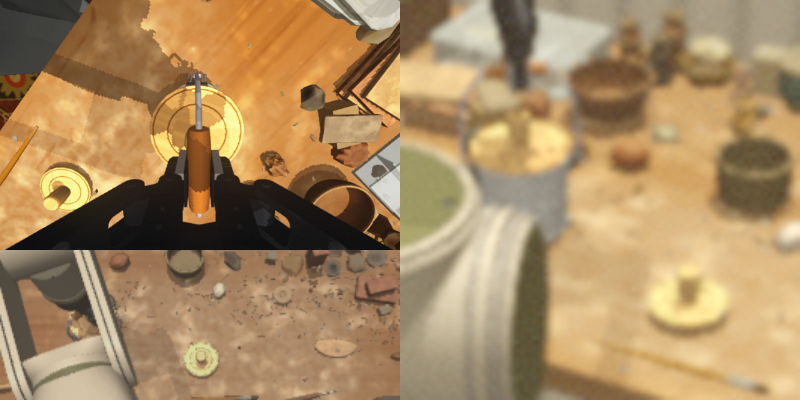

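The bail is upright over the seated lid, with the grip held and nothing else disturbed. Now I'll lift slowly.

```bash
python3 -m jog '0 0 -0.02 0 0 0 1;0 0 -0.03 0 0 0 1;0 0 -0.04 0 0 0 1;0 0 -0.05 0 0 0 1;0 0 -0.06 0 0 0 1'; python3 -m jog '0 0 -0.08 0 0 0 1;0 0 -0.08 0 0 0 1;0 0 -0.08 0 0 0 1;0 0 -0.08 0 0 0 1;0 0 -0.08 0 0 0 1'; python3 -m jog '0 0 -0.08 0 0 0 1;0 0 -0.08 0 0 0 1;0 0 -0.08 0 0 0 1;0 0 -0.08 0 0 0 1;0 0 -0.06 0 0 0 1';python3 -m jog '0 0 -0.04 0 0 0 1;0 0 -0.02 0 0 0 1;0 0 0 0 0 0 1;0 0 0 0 0 0 1;0 0 0 0 0 0 1'; for i in 1 2 3; do python3 -m jog '0 0 0 0 0 0 1;0 0 0 0 0 0 1;0 0 0 0 0 0 1;0 0 0 0 0 0 1;0 0 0 0 0 0 1' | tail -5; done
python3 - <<'E'
from h import *
d=snapshot("wrist");s=snapshot("scene");print(sense()["tool_pos"],sense()["ft_force"])
im=np.zeros((400,800,3),np.uint8);im[:250,:400]=cv2.resize(d["img"][:,:,::-1],(400,250))
im[:,400:]=cv2.resize(s["img"][50:150,240:340,::-1],(400,400),interpolation=2)
cv2.imwrite("pics/w7.png",im)
E
```

```text
time: 14.78
tool_pos: [561.5, 261.8, 334.2]
tcp_rot: [-180.0, -0.0, 133.0]
ft_force: [-0.4, -0.4, -6.1]
finger_gap: 14.3
grip_force: 58.5
time: 15.4
tool_pos: [561.6, 261.9, 374.7]
tcp_rot: [180.0, 0.0, 133.0]
ft_force: [0.0, -0.6, -5.4]
finger_gap: 13.9
grip_force: 58.5
time: 16.02
tool_pos: [561.6, 261.9, 412.7]
tcp_rot: [180.0, 0.0, 133.0]
ft_force: [-0.1, -0.2, -5.8]
finger_gap: 13.9
grip_force: 58.5
time: 16.65
tool_pos: [561.6, 261.9, 417.8]
tcp_rot: [-180.0, -0.0, 133.0]
ft_force: [0.2, -0.2, -5.4]
finger_gap: 13.9
grip_force: 58.5
tool_pos: [561.6, 261.9, 418.1]
tcp_rot: [180.0, 0.0, 133.0]
ft_force: [-0.6, 0.0, -5.9]
finger_gap: 14.5
grip_force: 58.5
tool_pos: [561.6, 261.9, 418.1]
tcp_rot: [-180.0, 0.0, 133.0]
ft_force: [0.4, -0.8, -5.3]
finger_gap: 14.0
grip_force: 58.5
tool_pos: [561.6, 261.9, 418.1]
tcp_rot: [-180.0, -0.0, 133.0]
ft_force: [-0.2, 0.7, -5.5]
finger_gap: 14.2
grip_force: 58.5
[561.60059306 261.88049169 418.10153131] [-0.31547664 -0.34948573 -5.30341257]
```

View pics/w7.png

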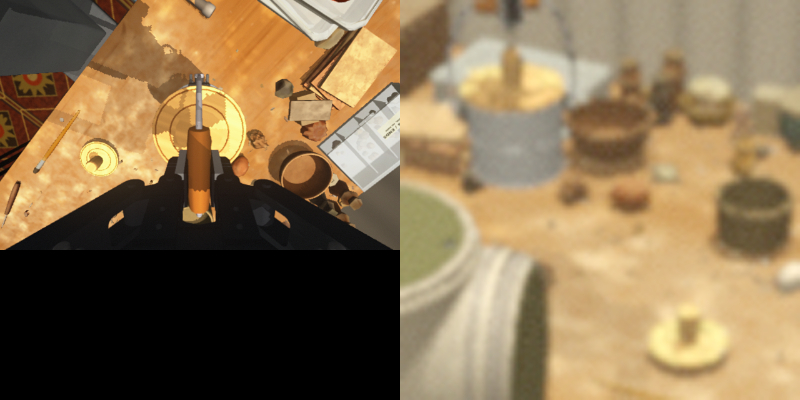

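The covered pail hangs level and clear of the bench. The wrist load of 5.5 N fits the covered pail, and the lift is about 100 mm.

```bash
python3 -c "
from bench import *;print(hand_in())"
```

```text
the job is handed in; nothing more can be done
None
```

The job is handed in: the larger lid is seated on the pail, which hangs level and still by the upright bail's grip about 10 cm above the bench, with nothing else seen to have moved; no verdict came back from the judge.

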